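Hang a plate-holder frame under the socket trunking on an S-hook

ROBOT

A 6-joint arm with a two-finger parallel gripper is mounted at the origin on the work surface. World frame = base frame: x ahead of the robot, y to its left, z up, the work surface at z = 0. Lengths are in m, angles in degrees, forces in N, time in s.
With the tool pointing down it reaches from about 0.325 to 0.85 m from the base axis. Payload 15.5 kg.
Tool frame: the origin (TCP) lies midway between the tips of the shut fingers; the grasp point (between the pads) lies 19 mm behind it; y points along the fingers, x is the direction in which the jaws open and shut, and the axes are right-handed (so a half turn about y gives the same grasp; the last joint's range is limited). The gripper opens to 91 mm and grips with 3 to 60 N. Pads are 32 mm wide; open, the fingers measure 118 mm over their backs; the gripper's body (76 mm by 178 mm) begins 60 mm behind the grasp point.
Start: joints at [61.736, 28.281, 77.091, -0, 74.628, -5.472], TCP at [0.242, 0.576, 0.214] pointing down, gripper open.
Joint ranges: [-166.48, 166.48], [-47.26, 123.95], [12.59, 153.08], [-70.14, 250.14], [6.76, 159.57], [-176.63, 176.63]. Speed limits (degrees/s): [108.29, 108.29, 147.25, 172.46, 172.46, 172.46].

INTERFACE

Orientations are given as a 3x3 rotation matrix whose columns are the frame's x, y, z axes.
In Python, from bench import ctrl gives the robot as it stands. The module is installed in compiled form; this text tells all that it offers. Calls block until the motion is done:
- ctrl.goto(position, orientation): joint-space move of the TCP to a pose.
- ctrl.move_l(position, vel=0.15, ori=None, contact_N=None): straight line of the TCP; ori=None keeps the orientation; vel is the mean speed in m/s. With contact_N (N) it stops when the force on the tool has changed by that much, and returns True; else False.
- ctrl.movej(angles): joint-space move.
- ctrl.command_gripper(opening): opening from 0.0 (shut) to 1.0 (fully open); the grip force is fixed at half the most; returns when the fingers have stopped.
- ctrl.sleep(seconds).
- ctrl.ik(position, orientation): joint angles nearest the present ones, or None.
- ctrl.read_camera(name): name is "scene" or "top"; returns the picture (420x560x3 uint8, blue, green, red); there is no depth.
- ctrl.camera_params(name): a dict with "fx", "fy", "cx", "cy" (pixels), "D" ([k1, k2, p1, p2, k3] as OpenCV has them; the pictures are not rectified), "pose" (4x4, takes a point from camera to world coordinates). Camera axes: x right, y up, looking along -z (the intrinsics and any distortion apply to the point x, -y, -z); pixel columns grow to the right and rows downward; lengths in m; the calibration is good to about 2 mm. A picture is of the moment at which its call begins. camera_params takes no time and is no camera call.
A pose or a line that the arm cannot do raises ctrl.MotionError and nothing moves.
- ctrl.sign_off(): hands the job in, once; it reports no verdict.
Readings, each from a call of its own:
- ctrl.current_t(): time.
- ctrl.current_q(): joint angles.
- ctrl.current_dq(): joint speeds.
- ctrl.current_effort(): joint torques, N m.
- ctrl.current_tool_pos(): TCP position.
- ctrl.current_eef_rot(): TCP orientation.
- ctrl.current_contact_force(): force on the tool from outside, world axes, zero at the start.
- ctrl.current_wrist_torque(): the same for the moment, N m.
- ctrl.current_grip_width(): opening from 0.0 (shut) to 1.0 (fully open).
Only numpy, scipy, OpenCV 4.12 (cv2) and the standard library are available. Lean on these libraries where they do the work, as an engineer would, in place of code of your own. Each camera call takes 0.05 s, during which the arm holds its last target. There are 200 camera calls.

TASK

Put the plate-holder frame away: take the S-hook out of its block and hook its upper curl over the steel rail under the socket trunking, between the two collars, then hang the frame on the hook's lower curl by the middle of its top bar, between the two lugs. Lower each part gently until you feel it being carried before you let go of it, and leave the frame hanging level and still. Do not knock over or shift the well plate, the bottle or the black canister.

Things in the scene. Friction and masses are not known exactly. Their poses are not given: they have to be found in the camera images.
- station: Fixed stand; origin on the bench below the rail's middle, x away from the robot, square to the rail, y along it. Two upright side plates (12 mm thick, at y = +-146 mm, x -14 to 56 mm, 410 mm tall) carry a rail and a trunking above it.
- trunk_edge (a point): Middle of the lower near edge of the white socket trunking (45 mm deep, 280 wide, 50 tall), 75 mm above the rail's axis and 2 mm beyond it in x; axes as the station's. The trunking overhangs the rail: a gripper held upright at the rail meets it, so lean the tool back towards the robot by about 30 degrees.
- rail_mid (a point): Middle of the rail, on its axis, 280 mm above the bench; axes as the station's. The rail is a steel bar 12 mm thick along y; two fixed collars, 26 mm in diameter and 8 mm wide, at y = +-54 mm bound the middle bay where the hook goes.
- hook: Loose twisted S-hook of 8 mm round steel bar, 134 mm tall, about 0.13 kg (varies by a third). Origin: middle of its underside; z up along it. It starts upright, its lower curl 30 mm deep in a slot of a fixed grey block (70 x 90 x 38 mm) with a few degrees of play, x roughly away from the robot. Lift it straight up. Hanging, it can swing.
- hook_grip (a point): Point on the shank's axis where the hook is best pinched across its y axis (8 mm wide), at hook x = -15, y = 0, 74 mm above its underside and 60 mm below its top (44 mm above the block's top at the start); axes as the hook's.
- hook_crown (a point): Inside top of the upper curl, which bears on the rail: 126 mm above the hook's underside, at hook x = y = 0. The upper curl lies in the hook's xz plane, mouth down, 22 mm wide inside, its tip on the +x side ending 19 mm below this point; 8 mm of bar lie above it. Hung, this point is 6 mm above rail_mid.
- hook_seat (a point): Inside bottom of the lower curl, where the frame's bar comes to lie: 8 mm above the hook's underside, at hook x = y = 0; axes as the hook's. The lower curl lies in the hook's yz plane, mouth up, 20 mm wide inside; its tip on the +y side ends 26 mm above this point, the shank rises on the -y side.
- frame: Loose aluminium frame (well-plate holder) 150 mm long (x), 110 tall (z), 8 thick (y); bars 12 mm wide round an open window of 126 x 86 mm; about 0.15 kg (varies by a third). Origin: middle of its underside. It starts upright, 20 mm deep in the slot of a fixed grey rack block (190 x 60 x 30 mm), x roughly away from the robot. Lift it straight up; pinch its top bar near the near upper corner.
- frame_mid (a point): Centre of the frame, half-way up (55 mm above its underside); axes as the frame's.
- frame_bar (a point): Middle of the underside of the frame's top bar, 98 mm above the frame's underside; axes as the frame's. Two small lugs hang 5 mm below the bar, centred 13 mm either side of this point; the hook goes in the 20 mm between them.
- well_plate: Bystander: clear well plate, 128 x 86 x 16 mm, loose on the bench in front of the stand; origin under its centre.
- reagent: Bystander: bottle, 64 mm diameter, 140 mm tall, loose on the bench beside the stand; origin under its centre.
- objective_can: Bystander: black canister, 48 mm diameter, 75 mm tall, loose on the bench beside the stand; origin under its centre.
Not all that is in view belongs to the job. There is more than one size of the frame; the job needs the smaller.

How it is judged (in metres and radians):
On the way, in this order (a step that is already met when the one before it is completed fails the run):
1. the hook, still held, bears on the rail in the middle bay (x of hook_crown in the frame of rail_mid between -0.01 and 0.01 m and y of hook_crown in the frame of rail_mid between -0.05 and 0.05 m and z of hook_crown in the frame of rail_mid between 0.002 and 0.013 m and contact force between hook and station above 0.4 N and contact force between the fingers and hook above 1 N), for 0.1 s.
2. the hook hangs on the rail, let go (x of hook_crown in the frame of rail_mid between -0.01 and 0.01 m and y of hook_crown in the frame of rail_mid between -0.05 and 0.05 m and z of hook_crown in the frame of rail_mid between 0.002 and 0.013 m and contact force between hook and station above 0.4 N and contact force between the fingers and hook below 0.05 N), for 0.2 s.
3. the frame, still held, bears on the hook's lower curl (x of hook_seat in the frame of frame_bar between -0.012 and 0.012 m and y of hook_seat in the frame of frame_bar between -0.012 and 0.012 m and z of hook_seat in the frame of frame_bar between -0.008 and 0.006 m and contact force between frame and hook above 0.4 N and contact force between the fingers and frame above 1 N), for 0.1 s.
At the end, for the whole second after the job is handed in: Hook on the rail between the collars (crown within 10 mm across, 50 along, 2-13 mm above the rail axis); frame on its lower curl between the lugs (within 12 mm of bar middle, -8 to +6 mm in height), level to 0.2 rad, clear of the stand; both released and still (0.04 m/s, 0.5 rad/s) (all of step 2 and x of hook_seat in the frame of frame_bar between -0.012 and 0.012 m and y of hook_seat in the frame of frame_bar between -0.012 and 0.012 m and z of hook_seat in the frame of frame_bar between -0.008 and 0.006 m and contact force between frame and hook above 0.4 N and contact force between the fingers and frame below 0.05 N and angle between the z axis of frame_mid and the z axis of rail_mid, either way round below 0.2 rad and contact force between frame and station below 0.05 N and linear speed of each of hook, frame below 0.04 m/s and angular speed of each of hook, frame below 0.5 rad/s); the robot touches nothing.
It fails at once if the hook is forced against the stand with more than 45 N (contact force between hook and station above 45 N).
It fails at once if the frame is forced against the hook with more than 45 N (contact force between frame and hook above 45 N).
It fails at once if the well plate is shifted by more than 30 mm or knocked over (distance of well_plate from where it was at the start of the episode above 0.03 m or angle between well_plate's own z axis and vertical above 0.5 rad).
It fails at once if the bottle is shifted by more than 30 mm or knocked over (distance of reagent from where it was at the start of the episode above 0.03 m or angle between reagent's own z axis and vertical above 0.5 rad).
It fails at once if the canister is shifted by more than 30 mm or knocked over (distance of objective_can from where it was at the start of the episode above 0.03 m or angle between objective_can's own z axis and vertical above 0.5 rad).
It also fails if it takes over 72 s, if anything falls off the work surface, if the arm or the gripper's body presses on something with over 40 N, if the wrist force passes 120 N, or if a joint passes its speed limit or range.

## Working session

There is one attempt and no reset: what is moved stays moved. The work goes in short steps, each a Python script; the robot and the scene stay as the last script left them, time stands still between calls to the robot, and variables do not carry over. Pictures are saved under pics/ and viewed, about 8 in all and at most 12, crops included, and the job is handed in when it is done.

```bash
mkdir -p pics
python3 - <<'E'
from bench import ctrl
import cv2,numpy as np
np.set_printoptions(precision=4,suppress=True)
for n in("scene","top"):
    im=ctrl.read_camera(n); cv2.imwrite(f"pics/{n}0.png",im); p=ctrl.camera_params(n); print(n,p)
    cv2.imwrite(f"pics/{n}0b.png",cv2.resize(im,(800,600),interpolation=cv2.INTER_CUBIC))
print(ctrl.current_t(),ctrl.current_tool_pos(),ctrl.current_eef_rot())
E
```

```text
scene {'fx': 489.58997457529483, 'fy': 489.58997457529483, 'cx': 272.1748633380678, 'cy': 208.9049893892886, 'D': array([0.0123, 0.    , 0.    , 0.    , 0.    ]), 'pose': array([[ 0.1482, -0.5967,  0.7887,  1.4913],
       [ 0.9889,  0.0975, -0.112 , -0.0406],
       [-0.0101,  0.7965,  0.6045,  0.9547],
       [ 0.    ,  0.    ,  0.    ,  1.    ]])}
top {'fx': 444.3812885455497, 'fy': 444.3812885455497, 'cx': 274.64222848178326, 'cy': 214.01134670728513, 'D': array([-0.052,  0.   ,  0.   ,  0.   ,  0.   ]), 'pose': array([[ 0.0032,  0.996 , -0.0893,  0.4029],
       [-0.9999,  0.0041,  0.0105,  0.0977],
       [ 0.0108,  0.0893,  0.9959,  1.6037],
       [ 0.    ,  0.    ,  0.    ,  1.    ]])}
0.1 [0.2419 0.5759 0.2134] [[ 0.3874 -0.0005 -0.9219]
 [ 0.9219 -0.0009  0.3874]
 [-0.0011 -1.      0.0001]]
```

View pics/scene0b.png

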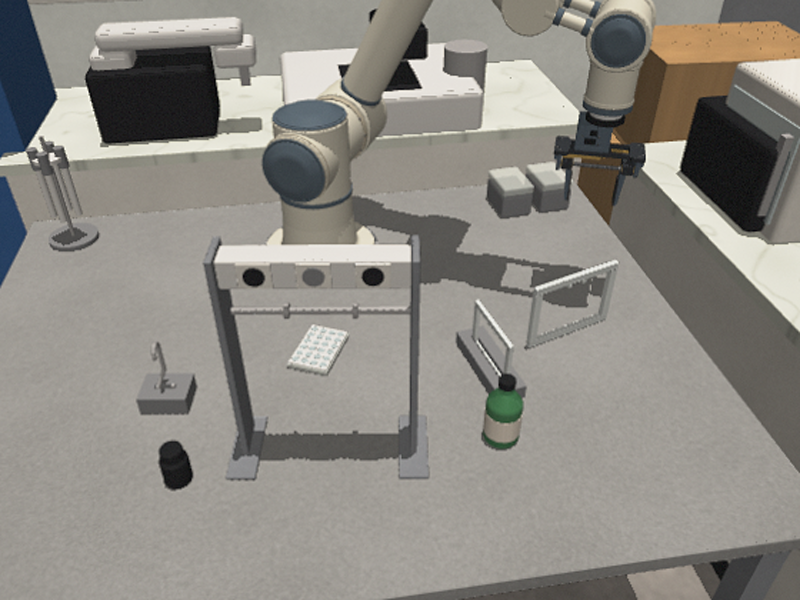

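View pics/top0b.png

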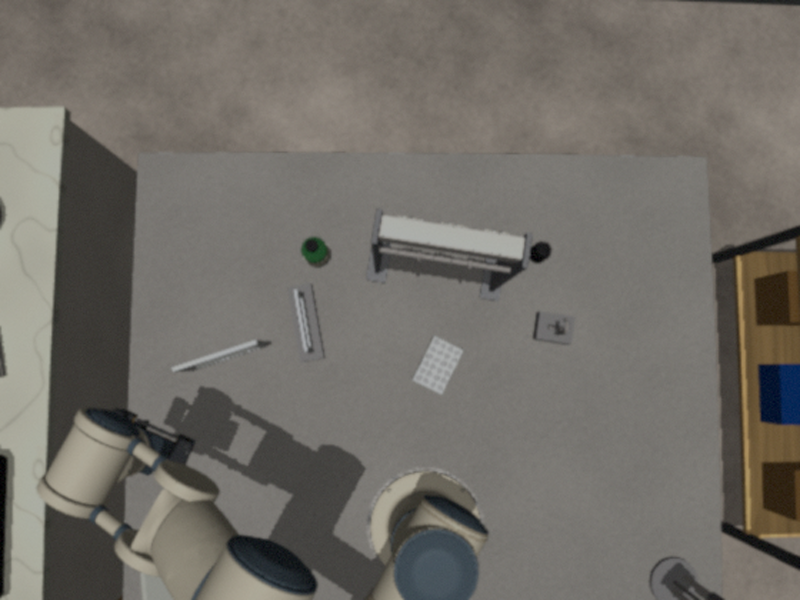

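Scene view: robot behind the stand; rail at about (232–408, 310), hook and block at (165, 380), canister (175, 465), bottle (502, 420) and well plate (318, 350). There are two frame candidates: one in the grey rack block at (492, 335), and a larger one standing free at (572, 305). The first fits the description because it is smaller and sits in the rack block. I'll check it in enlarged crops.

Run:
```python
import cv2,numpy as np
s=cv2.imread("pics/scene0.png");t=cv2.imread("pics/top0.png")
def crop(im,x,y,w,h,k,step=10):
    c=cv2.resize(im[y:y+h,x:x+w],None,fx=k,fy=k,interpolation=cv2.INTER_CUBIC)
    for u in range((x+step-1)//step*step,x+w,step):
        cv2.line(c,(int((u-x+.5)*k),0),(int((u-x+.5)*k),6),(0,0,255),1)
        if u%20==0: cv2.putText(c,str(u),(int((u-x+.5)*k)-10,16),0,.35,(0,0,255),1)
    for v in range((y+step-1)//step*step,y+h,step):
        cv2.line(c,(0,int((v-y+.5)*k)),(6,int((v-y+.5)*k)),(0,0,255),1)
        if v%20==0: cv2.putText(c,str(v),(8,int((v-y+.5)*k)+4),0,.35,(0,0,255),1)
    return c
a=crop(s,90,230,60,64,6); b=crop(s,310,180,132,100,6)
cv2.imwrite("pics/c1.png",b)
h=crop(t,360,205,60,50,6.6); f=crop(t,195,190,50,70,6)
W=np.zeros((600,800,3),np.uint8)
for im,(x,y) in((a,(0,0)),(f,(0+370,0)),):
    hh=min(im.shape[0],600-y);ww=min(im.shape[1],800-x);W[y:y+hh,x:x+ww]=im[:hh,:ww]
hh=crop(t,360,205,60,40,5);W[390:590,0:300]=hh
cv2.imwrite("pics/c2.png",W)
r=crop(s,140,160,165,100,4.8);cv2.imwrite("pics/c3.png",r)
```

```text
(no output)
```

View pics/c1.png

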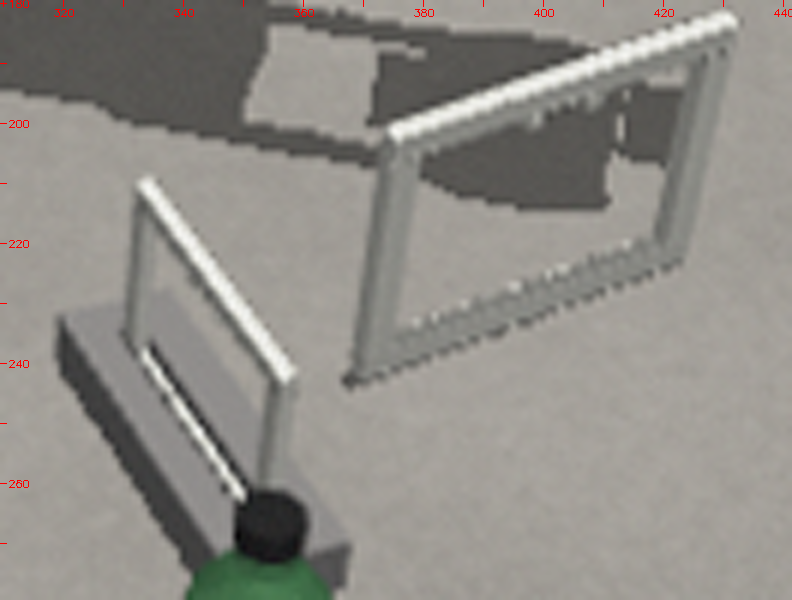

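View pics/c2.png

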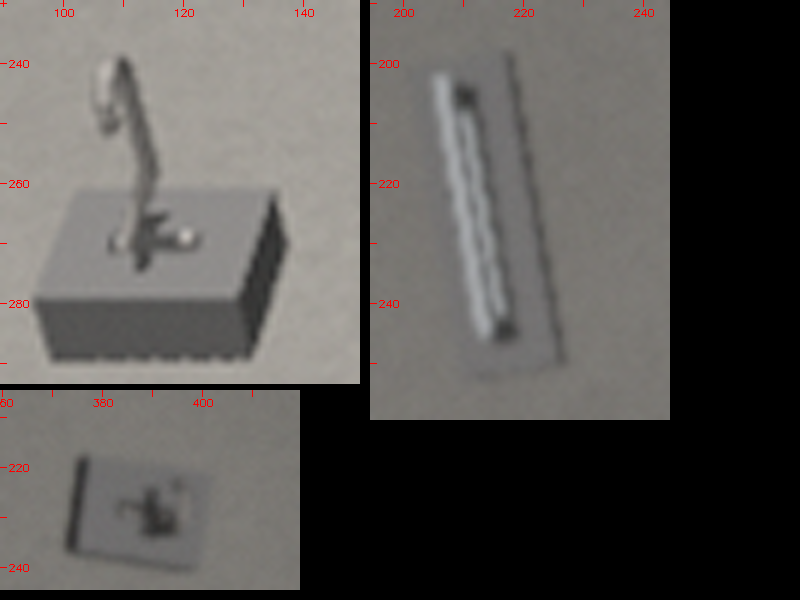

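View pics/c3.png

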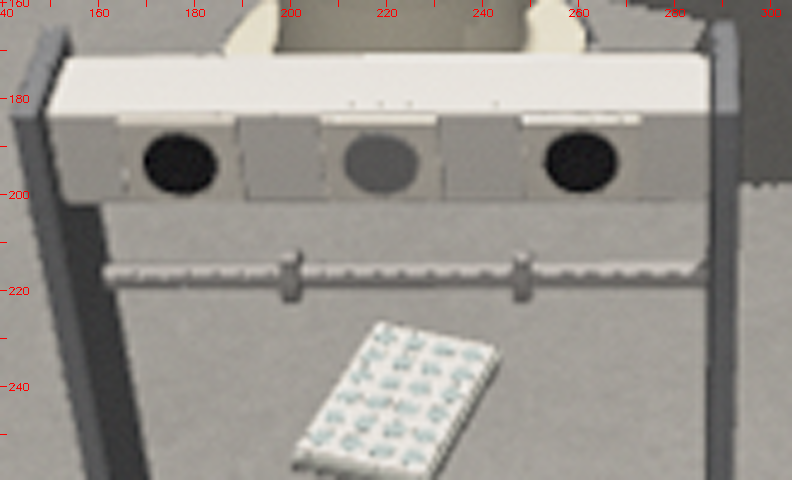

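c1 confirms the small frame: its bar ends are at scene (334, 210) and (357.5, 242.5), seated in the rack. The larger frame stands free. c2 shows the hook's lower tip at (120, 268) and its upper tip at (107, 251). c3 shows the collars at (200, 217.5) and (248, 217.5). Next step is to fit the poses.

```bash
cat > vis.py <<'E'
from bench import ctrl
import numpy as np,cv2
from scipy.optimize import least_squares
from scipy.spatial.transform import Rotation as Rn
P={n:ctrl.camera_params(n) for n in("scene","top")}
def proj(n,X):
    p=P[n];T=np.linalg.inv(p["pose"]);X=np.atleast_2d(X)@T[:3,:3].T+T[:3,3]
    K=np.array([[p["fx"],0,p["cx"]],[0,p["fy"],p["cy"]],[0,0,1]])
    return cv2.projectPoints((X*[1,-1,-1]).reshape(-1,1,3),np.zeros(3),np.zeros(3),K,p["D"])[0].reshape(-1,2)
def pose(x,X): return np.atleast_2d(X)@Rn.from_euler("z",x[2]).as_matrix().T+[x[0],x[1],0]
def fit(obs,x0):
    """obs: list (cam, local pt, pixel); fits x,y,yaw"""
    f=lambda x:np.concatenate([proj(c,pose(x,X))[0]-u for c,X,u in obs])
    r=least_squares(f,x0,loss="soft_l1");return r.x,f(r.x).reshape(-1,2)
def pick(n,u,z):
    return least_squares(lambda q:proj(n,[q[0],q[1],z])[0]-u,[.5,0]).x
E
python3 - <<'E'
from vis import *
np.set_printoptions(precision=4,suppress=True)
for k,c,u,z in[("well","scene",(222,245),.016),("bottle top","scene",(355,267),.14),("bottle top","top",(220,172),.14),("can","scene",(120,313),.075),("can","top",(379,174),.075),("bigframe","scene",(368,243),0),("bigf far","scene",(424,223),0)]: print(k,c,pick(c,u,z))
s,t="scene","top"
B=lambda a,b,z:np.array([a,b,z])
st,r=fit([(s,B(0,-.054,.28),(200,217.5)),(s,B(0,.054,.28),(248,217.5)),(s,B(47e-3,-.14,.355),(153,201)),(s,B(47e-3,.14,.355),(287,201)),(s,B(.002,-.14,.405),(154.5,171)),(s,B(.002,.14,.405),(286.5,171)),(s,B(.047,-.14,.405),(150,183.5)),(s,B(.047,.14,.405),(287,183.5)),
 (t,B(.047,.14,.405),(267.5,151.5)),(t,B(.047,-.14,.405),(367,164.5)),(t,B(.002,.14,.405),(266,168)),(t,B(.002,-.14,.405),(366.5,181.5))],[.6,0,0]);print("station",st,np.degrees(st[2]));print(r)
bl,r=fit([(s,B(a,b,z),u) for a,b,z,u in[(-.035,-.045,.038,(102.5,262)),(-.035,.045,.038,(136,262)),(.035,-.045,.038,(95,279.5)),(.035,.045,.038,(129.5,279.5)),(.035,-.045,0,(98,290)),(.035,.045,0,(132,290))]],[.5,-.25,0]);print("block",bl,np.degrees(bl[2]));print(r)
bl,r=fit([(s,B(a,b,z),u) for a,b,z,u in[(-.045,-.035,.038,(102.5,262)),(-.045,.035,.038,(136,262)),(.045,-.035,.038,(95,279.5)),(.045,.035,.038,(129.5,279.5)),(.045,-.035,0,(98,290)),(.045,.035,0,(132,290))]],[.5,-.25,0]);print("block alt",bl,np.degrees(bl[2]));print(r)
hk,r=fit([(s,B(0,.014,.042),(120.3,268)),(s,B(.015,0,.115),(107.3,251)),(s,B(0,0,.142),(109.5,239.5)),(s,B(0,-.014,.038),(109.5,270))],[.5,-.25,0]);print("hook",hk,np.degrees(hk[2]));print(r)
print(proj(s,pose(hk,[B(-.015,0,.082),B(-.015,0,.1),B(-.015,0,.123)])))
fr,r=fit([(s,B(-.075,0,.12),(334,209.8)),(s,B(.075,0,.12),(358,242.5)),(t,B(-.075,0,.12),(214,246)),(t,B(.075,0,.12),(206,202))],[.5,.25,0]);print("frame",fr,np.degrees(fr[2]));print(r)
E
```

```text
well scene [ 0.4142 -0.0357]
bottle top scene [0.6857 0.2706]
bottle top top [0.6741 0.265 ]
can scene [ 0.6829 -0.2867]
can top [ 0.6823 -0.2835]
bigframe scene [0.4555 0.3901]
bigf far scene [0.3927 0.5885]
station [ 0.6211 -0.026  -0.1444] -8.275517316600837
[[-0.0838 -0.8765]
 [ 0.1723 -1.3893]
 [-0.8515  1.5524]
 [ 0.5133  0.1134]
 [-2.0333 -0.6435]
 [ 0.5945 -2.0754]
 [-1.8034 -0.9919]
 [ 0.7342 -2.475 ]
 [-0.1861 -1.8118]
 [ 1.0254  0.2826]
 [-1.1326 -2.3558]
 [-0.5366 -0.7245]]
block [ 0.4966 -0.3226 -0.1599] -9.162865895023803
[[ 0.1949 -0.583 ]
 [-0.3319 -0.5988]
 [-0.0333  0.4387]
 [-0.1149  0.4302]
 [ 0.2323  0.0836]
 [ 0.0443  0.081 ]]
block alt [ 0.4892 -0.3241 -0.0634] -3.6342000498467395
[[ 2.7364 -3.9788]
 [-4.8502 -5.6682]
 [ 3.7802  2.1226]
 [-3.3243  0.2468]
 [ 3.9903  1.7766]
 [-3.1097 -0.1039]]
hook [ 0.4913 -0.3242 -0.1287] -7.373480835946749
[[ 0.0009 -0.0356]
 [ 0.516   0.5191]
 [-2.48    0.1586]
 [ 0.5672 -0.7192]]
[[113.2869 253.1593]
 [111.8724 248.0658]
 [110.0291 241.4307]]
frame [0.5038 0.2985 0.1838] 10.531131236557977
[[-0.3717 -0.9454]
 [ 0.1081 -0.6065]
 [-0.3162 -0.5558]
 [ 0.1923 -0.5836]]
```

```bash
cat >> vis.py <<'E'
def hookline():
    a=np.linspace(np.pi,0,12)
    up=np.c_[.015*np.cos(a),0*a,.115+.015*np.sin(a)]
    b=np.linspace(np.pi,2*np.pi,12)
    lo=np.c_[0*b,.014*np.cos(b),.018+.014*np.sin(b)]
    return np.vstack([[.015,0,.107],up[::-1],[-.015,0,.06],[0,-.014,.03],lo,[0,.014,.034]])
def stedges():
    E=[]
    for x in(.002,.047):
        for z in(.355,.405): E.append([[x,-.14,z],[x,.14,z]])
    for z in(.28,): E.append([[0,-.14,z],[0,.14,z]])
    for y in(-.054,.054): E.append([[0,y,.267],[0,y,.293]])
    for y in(-.152,-.14,.14,.152): E.append([[-.014,y,.41],[.056,y,.41]])
    return np.array(E)
def draw(im,cam,lines,org,k,col=(0,0,255)):
    for L in lines:
        q=(proj(cam,L)-org+.5)*k
        cv2.polylines(im,[np.round(q).astype(int)],False,col,1,cv2.LINE_AA)
def crop(im,x,y,w,h,k): return cv2.resize(im[y:y+h,x:x+w],None,fx=k,fy=k,interpolation=cv2.INTER_CUBIC)
E
python3 - <<'E'
from vis import *
np.set_printoptions(precision=4,suppress=True)
s="scene";B=lambda a,b,z:np.array([a,b,z])
hk,r=fit([(s,B(0,.014,.042),(120.3,268)),(s,B(.015,0,.115),(107.3,250)),(s,B(-.0114,0,.1381),(109.8,239.2)),(s,B(0,-.014,.038),(109.5,270))],[.5,-.25,0]);print("hook",hk,np.degrees(hk[2]));print(r)
st=[.6211,-.026,-.1444]; fr=[.5038,.2985,.1838]
S=cv2.imread("pics/scene0.png");T=cv2.imread("pics/top0.png")
W=np.zeros((600,800,3),np.uint8)
c=crop(S,140,160,160,75,5);draw(c,s,[pose(st,e) for e in stedges()],(140,160),5);W[:375]=c
c=crop(S,92,230,45,45,5);draw(c,s,[pose(hk,hookline()+[0,0,.008])],(92,230),5);W[375:]=0;W[375:600,:225]=c
c=crop(T,258,145,115,45,5);draw(c,"top",[pose(st,e) for e in stedges()],(258,145),5);W[375:600,225:800]=c
cv2.imwrite("pics/ov.png",W)
E
```

```text
hook [ 0.4923 -0.324  -0.1883] -10.788447576826108
[[-0.0325  0.4307]
 [ 0.2084  1.7676]
 [-1.0428 -1.0559]
 [ 0.6942 -0.6916]]
```

View pics/ov.png

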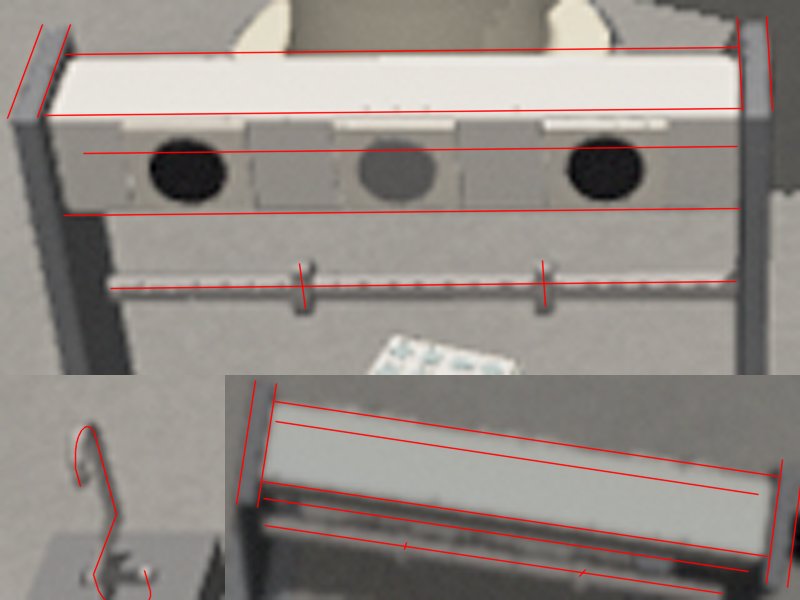

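The overlay fits within about 1.5 px: the rail is at v≈217, and the hook shank runs from scene (112, 245) to (115, 259). The station yaw looks nearer −8.7°. Next I'll check reach and pick up the hook with the tool leaning 30°.

```bash
cat > mot.py <<'E'
from vis import *
np.set_printoptions(precision=4,suppress=True)
ST=np.array([.622,-.026,np.radians(-8.7)])
def rot(yaw,lean,flip=1):
    c,s=np.cos(yaw),np.sin(yaw);h=np.array([c,s,0]);l=np.radians(lean)
    y=np.sin(l)*h-np.cos(l)*np.array([0,0,1.]);x=flip*np.array([-s,c,0])
    return np.c_[x,y,np.cross(x,y)]
def tcp(g,R): return np.asarray(g)+.019*R[:,1]
def stw(p): return pose(ST,p)[0]
def state(tag=""): print(tag,"t",round(ctrl.current_t(),2),"p",np.array(ctrl.current_tool_pos()),"F",np.array(ctrl.current_contact_force()),"g",round(ctrl.current_grip_width(),3))
E
python3 - <<'E'
from mot import *
q0=ctrl.current_q()
hk=np.array([.4918,-.3235,np.radians(-8)])
for fl in(1,-1):
    R=rot(hk[2],30,fl);g=pose(hk,[-.015,.001,.086])[0];Rs=rot(ST[2],30,fl)
    for n,p,r in[("via1",[.3,.38,.36],rot(.8,0,fl)),("via2",[.4,-.05,.36],rot(0,15,fl)),("pre",tcp(g+[0,0,.13],R),R),("grip",tcp(g,R),R),("lift",tcp(g+[0,0,.2],R),R),("rail",tcp(stw([-.015,0,.28-.042+.04]),Rs),Rs),("back",tcp(stw([-.10,0,.28-.042+.04]),Rs),Rs)]:
        q=ctrl.ik(p,r);print(fl,n,np.array(p),None if q is None else np.array(q))
E
```

```text
1 via1 [0.3  0.38 0.36] [ 44.6386   9.7179  82.4225  -0.      87.8596 -91.198 ]
1 via2 [ 0.4  -0.05  0.36] [ -20.1856   -6.3892  101.0964    5.4117   71.2541 -111.2945]
1 pre [ 0.4865 -0.3217  0.1995] [ -51.5719   17.8438  107.7793   34.9574   36.9765 -158.6683]
1 grip [ 0.4865 -0.3217  0.0695] [-51.5719  32.1416 115.0536  64.4553  22.4558 167.8606]
1 lift [ 0.4865 -0.3217  0.2695] [ -51.5719   12.0453  102.1902   28.2647   46.6998 -149.7255]
1 rail [ 0.6166 -0.0252  0.2615] [ -7.55    13.5756 101.5124  -1.0045  34.9211 -88.1804]
1 back [ 0.5325 -0.0123  0.2615] [ -7.2734   6.4977 111.1087  -1.3309  32.4082 -87.6408]
-1 via1 [0.3  0.38 0.36] [44.6386  9.7179 82.4225 -0.     87.8596 88.802 ]
-1 via2 [ 0.4  -0.05  0.36] [-20.1856  -6.3892 101.0964   5.4117  71.2541  68.7055]
-1 pre [ 0.4865 -0.3217  0.1995] [-51.5719  17.8438 107.7793  34.9574  36.9765  21.3317]
-1 grip [ 0.4865 -0.3217  0.0695] [-51.5719  32.1416 115.0536  64.4553  22.4558 -12.1394]
-1 lift [ 0.4865 -0.3217  0.2695] [-51.5719  12.0453 102.1902  28.2647  46.6998  30.2745]
-1 rail [ 0.6166 -0.0252  0.2615] [ -7.55    13.5756 101.5124  -1.0045  34.9211  91.8196]
-1 back [ 0.5325 -0.0123  0.2615] [ -7.2734   6.4977 111.1087  -1.3309  32.4082  92.3592]
```

Run:
```python
from mot import *
hk=np.array([.4918,-.3235,np.radians(-8)]);fl=-1
R=rot(hk[2],30,fl);g=pose(hk,[-.015,.001,.086])[0]
ctrl.command_gripper(.5)
ctrl.goto([.3,.38,.36],rot(.8,0,fl));state("via1")
ctrl.goto([.4,-.05,.36],rot(0,15,fl));state("via2")
ctrl.goto(tcp(g+[0,0,.13],R),R);state("pre")
print(ctrl.move_l(tcp(g,R),vel=.08,contact_N=6));state("down")
im=ctrl.read_camera("scene");
ctrl.command_gripper(0.0);state("closed")
i2=ctrl.read_camera("scene")
cv2.imwrite("pics/g1.png",np.hstack([crop(im,80,215,65,85,6),crop(i2,80,215,65,85,6)]))
```

```text
via1 t 2.44 p [0.2999 0.3802 0.3598] F [-0.2456  0.2148 -0.1929] g 0.497
via2 t 4.09 p [ 0.4002 -0.0495  0.36  ] F [0.0683 0.167  0.4126] g 0.502
pre t 5.33 p [ 0.487  -0.3209  0.2001] F [-0.5042 -0.1272  0.3722] g 0.502
False
down t 7.1 p [ 0.4865 -0.3219  0.0698] F [ 0.4984 -0.9791  0.8225] g 0.497
closed t 7.82 p [ 0.4865 -0.3219  0.0696] F [-0.0121 -0.2758  1.2432] g 0.082
```

View pics/g1.png

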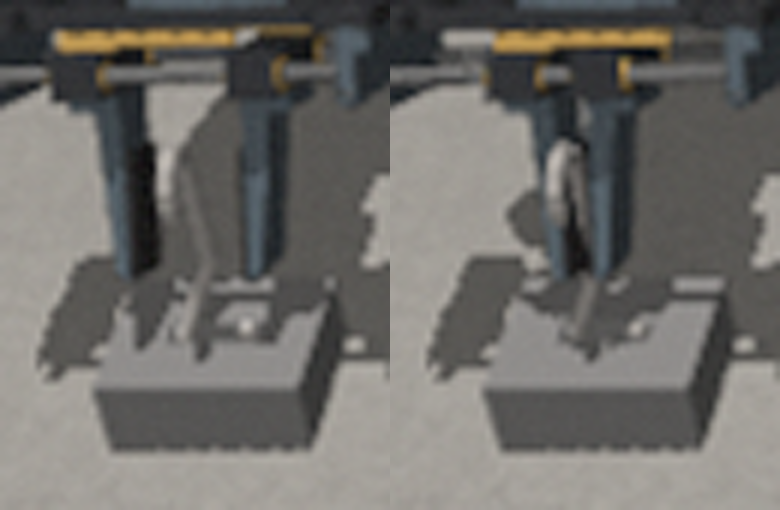

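The picture shows both fingers pinching the shank centrally, with the tips just above the elbow at (585, 275) in the right crop; the grip width is about 7.5 mm. Next I'll lift and carry it to a standoff in front of the rail.

Run:
```python
from mot import *
hk=np.array([.4918,-.3235,np.radians(-8)]);fl=-1
R=rot(hk[2],30,fl);g=pose(hk,[-.015,.001,.086])[0];Rs=rot(ST[2],30,fl)
print(ctrl.move_l(tcp(g+[0,0,.05],R),vel=.05,contact_N=12));state("up1")
ctrl.move_l(tcp(g+[0,0,.19],R),vel=.15);state("up2")
ctrl.goto(tcp(stw([-.16,-.02,.276]),Rs),Rs);state("stage")
ctrl.move_l(tcp(stw([-.06,0,.276]),Rs),vel=.12);ctrl.sleep(.3);state("back")
im=ctrl.read_camera("scene");t=ctrl.read_camera("top")
cv2.imwrite("pics/s2.png",im);cv2.imwrite("pics/t2.png",t)
c=crop(im,150,170,130,120,5)
H=hookline()+[.015-.06,0,.276-.078]
draw(c,"scene",[pose(ST,H)],(150,170),5);draw(c,"scene",[pose(ST,e) for e in stedges()],(150,170),5)
cv2.imwrite("pics/h2.png",c)
```

```text
False
up1 t 9.02 p [ 0.4864 -0.3216  0.1193] F [ 0.0522  0.2493 -1.5281] g 0.083
up2 t 10.1 p [ 0.4862 -0.3214  0.2585] F [-0.0002 -1.1006 -1.8221] g 0.082
stage t 11.25 p [ 0.4706 -0.0235  0.2594] F [ 0.3167 -0.4585 -0.8343] g 0.083
back t 12.55 p [ 0.5718 -0.0184  0.2597] F [ 1.3641  0.1538 -1.7242] g 0.081
```

View pics/h2.png

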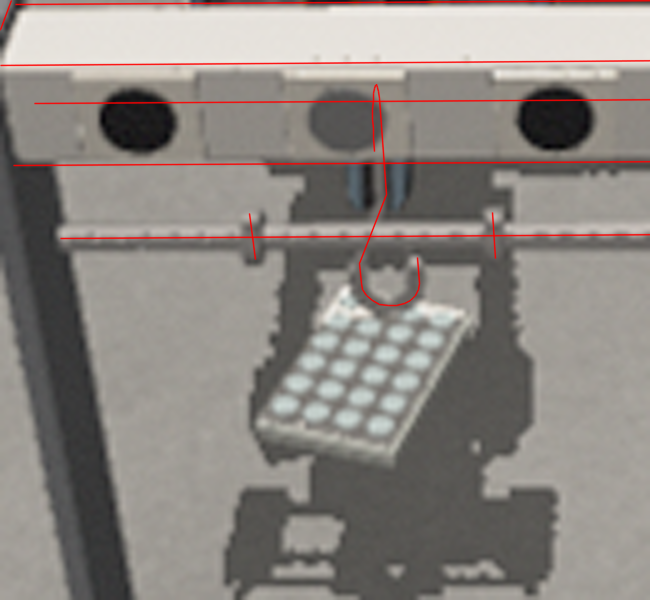

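The overlaid hook model lies on the real lower curl at (390, 290) in the crop, and the rail and collars line up too. Next I'll move over the rail and lower.

Run:
```python
from mot import *
Rs=rot(ST[2],30,-1)
print(ctrl.move_l(tcp(stw([-.015,0,.276]),Rs),vel=.06,contact_N=5));ctrl.sleep(.3);state("over")
print(ctrl.move_l(tcp(stw([-.015,0,.246]),Rs),vel=.03,contact_N=4));state("low1")
hit=ctrl.move_l(tcp(stw([-.015,0,.230]),Rs),vel=.012,contact_N=3);print(hit);ctrl.sleep(.3);state("touch")
print("grasp z",ctrl.current_tool_pos()[2]+.019*np.cos(np.pi/6))
im=ctrl.read_camera("scene");cv2.imwrite("pics/s3.png",im)
c=crop(im,150,170,130,120,5)
draw(c,"scene",[pose(ST,hookline()+[0,0,.160])],(150,170),5)
cv2.imwrite("pics/h3.png",c)
```

```text
True
over t 13.53 p [ 0.6056 -0.0235  0.2588] F [ 0.4364  0.4551 -1.5247] g 0.079
False
low1 t 14.72 p [ 0.6166 -0.0252  0.2297] F [ 0.3857  1.1063 -1.0813] g 0.08
True
touch t 15.78 p [ 0.6167 -0.0252  0.2217] F [-0.1424  0.1113  4.6125] g 0.081
grasp z 0.2381159618843456
```

View pics/h3.png

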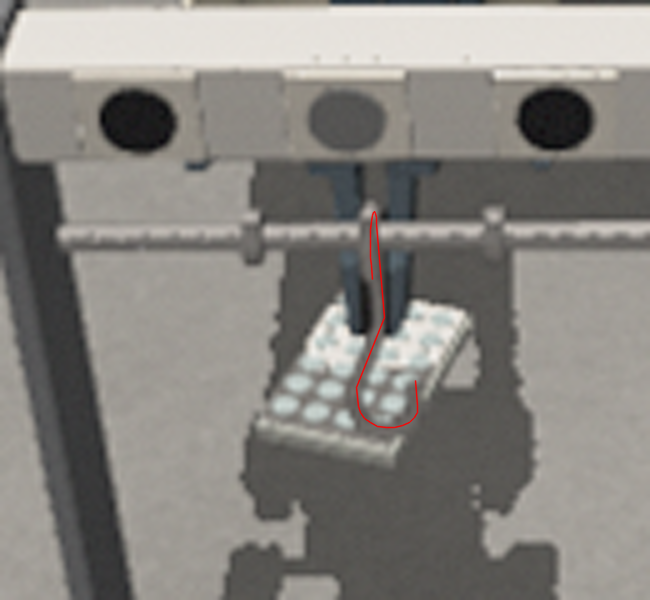

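The touch came at grasp height 0.2381 m (0.238 m predicted). The curl sits over the rail at crop (372, 210), between the collars. Next I'll release, back off and check.

Run:
```python
from mot import *
Rs=rot(ST[2],30,-1)
ctrl.command_gripper(.35);ctrl.sleep(.3);state("open")
p=np.array(ctrl.current_tool_pos())
ctrl.move_l(p+[-.13*np.cos(ST[2]),-.13*np.sin(ST[2]),.02],vel=.08);ctrl.sleep(.3);state("away")
im=ctrl.read_camera("scene");t=ctrl.read_camera("top");cv2.imwrite("pics/s4.png",im);cv2.imwrite("pics/t4.png",t)
# IK checks for the frame
fr=np.array([.5038,.2985,.1838]);R=rot(fr[2],30,-1)
for n,pp,r in[("pre",tcp(pose(fr,[-.06,0,.19])[0],R),R),("grip",tcp(pose(fr,[-.06,0,.114])[0],R),R),("stage",tcp(stw([-.22,.05,.22]),Rs),Rs),("in",tcp(stw([-.06,.05,.22]),Rs),Rs),("v",[.38,.12,.36],rot(.3,20,-1))]:
    q=ctrl.ik(pp,r);print(n,np.array(pp),None if q is None else np.array(q))
k=7;c=crop(im,180,185,85,80,k)
draw(c,"scene",[pose(ST,hookline()+[0,0,.160])],(180,185),k)
cv2.imwrite("pics/h4.png",c)
```

```text
open t 16.7 p [ 0.6161 -0.0251  0.2211] F [-0.9051  0.9256  0.0568] g 0.349
away t 18.79 p [ 0.4877 -0.0055  0.2411] F [ 0.1801  0.4977 -0.5629] g 0.351
pre [0.4542 0.2893 0.1735] [ 33.4644  17.0477 115.904  -31.3265  22.008  139.5594]
grip [0.4542 0.2893 0.0975] None
stage [0.4215 0.0553 0.2035] [  5.1089   4.1765 127.2805 -20.0172  20.4045 120.8692]
in [0.5796 0.0311 0.2035] [ -0.2637  15.9188 110.1349 -10.1665  24.5565 106.5829]
v [0.38 0.12 0.36] [  5.2868  -9.6644 105.062    4.4614  65.0658  76.9132]
```

View pics/h4.png

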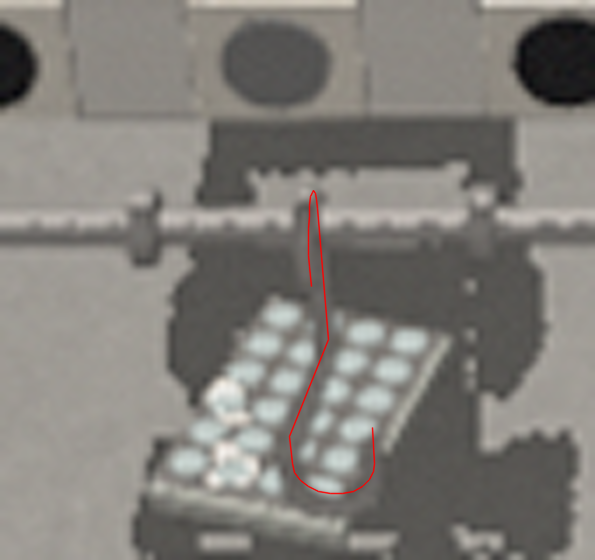

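The hook hangs on the rail between the collars, with its crown at crop (312, 195); the lower curl is hard to see against the plate. The frame grasp is out of reach at 30° lean. I'll check smaller leans and estimate how the hook hangs.

Run:
```python
from mot import *
fr=np.array([.5038,.2985,.1838])
for L in(10,15,20):
    R=rot(fr[2],L,-1);Rs=rot(ST[2],L,-1)
    for n,pp,r in[("pre",tcp(pose(fr,[-.06,0,.21])[0],R),R),("grip",tcp(pose(fr,[-.06,0,.114])[0],R),R),("lift",tcp(pose(fr,[-.06,0,.27])[0],R),R),("stage",tcp(stw([-.20,.05,.22]),Rs),Rs),("in",tcp(stw([-.06,.05,.22]),Rs),Rs),("hang",tcp(stw([-.06,0,.174]),Rs),Rs)]:
        q=ctrl.ik(pp,r);print(L,n,np.array(pp),None if q is None else np.array(q))
# big frame height at its near corner
print([ (z,proj("scene",[.4555,.3901,z])[0]) for z in(.12,.14,.15,.16)])
# hook equilibrium: COM of line model
H=hookline();m=(H[1:]+H[:-1])/2;w=np.linalg.norm(np.diff(H,axis=0),axis=1);com=(m*w[:,None]).sum(0)/w.sum();print("com",com,"len",w.sum(),"mass",w.sum()*np.pi*16e-6*7850)
# pitch p about y: contact on inner arc, dir straight up from arc centre (radius 11): arc centre C=(0,.115); com under C
print("pitch deg",np.degrees(np.arctan2(com[0],.115-com[2])),"roll deg",np.degrees(np.arctan2(com[1],.126-com[2])))
# image search of lower curl shift
im=cv2.imread("pics/s4.png");g=cv2.GaussianBlur(cv2.resize(im,None,fx=4,fy=4,interpolation=cv2.INTER_CUBIC),(0,0),1.5).astype(float)
low=H[13:]; best=[]
dn=lambda a:np.vstack([np.linspace(a[i],a[i+1],8) for i in range(len(a)-1)])
for yaw in(-16,-8.7,0):
  for px in np.arange(-4,13,1.):
    for rx in np.arange(-5,5.1,1.):
      Rr=Rn.from_euler("xy",[rx,px],degrees=True).as_matrix()
      # rotate about curl arc centre which sits 5mm below rail-top contact
      X=dn(H[11:]);X=(X-[0,0,.115])@Rn.from_euler("yx",[-px,rx],degrees=True).as_matrix().T+[0,0,.275]
      u=(proj("scene",pose([ST[0],ST[1],np.radians(yaw)],X))+.5)*4-.5
      v=np.array([g[int(round(b)),int(round(a))] for a,b in u]);best.append((v.std(0).sum(),yaw,px,rx,v.mean(0).round()))
best.sort(key=lambda b:b[0])
for b in best[:12]:print(b)
```

```text
10 pre [0.4481 0.2881 0.1913] [ 28.3448  18.41    99.5294  -3.8346  52.5931 109.8916]
10 grip [0.4481 0.2881 0.0953] [ 28.3448  26.8075 105.7053  -4.9432  38.0613 111.4557]
10 lift [0.4481 0.2881 0.2513] [ 28.3448  14.3106  94.6301  -3.4632  61.5736 109.2101]
10 stage [0.4351 0.0532 0.2013] [  0.4343   9.9199 110.4117  -2.068   49.8111 100.3326]
10 in [0.5735 0.032  0.2013] [-2.0513 20.6199 93.8576 -1.3963 55.5963 97.3376]
10 hang [ 0.566  -0.0174  0.1553] [-7.6963 23.3426 98.2836 -0.2331 48.3756 91.1433]
15 pre [0.4496 0.2884 0.1916] [ 29.4606  16.9522 103.2303  -6.7266  45.7928 113.0297]
15 grip [0.4496 0.2884 0.0956] [ 29.4606  25.9927 109.4858  -9.4817  30.6435 116.5054]
15 lift [0.4496 0.2884 0.2516] [ 29.4606  12.5469  98.2776  -5.8763  55.0947 111.699 ]
15 stage [0.4367 0.0529 0.2016] [  1.1783   8.2577 114.0113  -3.7326  43.0042 102.2795]
15 in [0.5751 0.0318 0.2016] [-1.6612 18.9353 97.9159 -2.4352 48.2826 98.4224]
15 hang [ 0.5676 -0.0177  0.1556] [ -7.6361  21.8948 102.4152  -0.4223  40.6932  91.3479]
20 pre [0.4512 0.2887 0.1921] [ 30.6849  15.827  106.9508 -10.8257  38.8
[... 1219 characters left out ...]
03., 106.]))
(np.float64(16.38762462915829), -8.7, np.float64(3.0), np.float64(1.0), array([101., 103., 106.]))
(np.float64(17.468348290234264), 0, np.float64(4.0), np.float64(0.0), array([100., 103., 106.]))
(np.float64(17.617811952558654), 0, np.float64(5.0), np.float64(1.0), array([ 99., 102., 105.]))
(np.float64(17.8447808399302), -8.7, np.float64(4.0), np.float64(-1.0), array([101., 104., 107.]))
(np.float64(18.026430943699435), 0, np.float64(4.0), np.float64(1.0), array([ 99., 102., 105.]))
(np.float64(18.156793080792763), 0, np.float64(5.0), np.float64(-1.0), array([101., 105., 107.]))
(np.float64(18.519922291946116), -8.7, np.float64(5.0), np.float64(-1.0), array([103., 106., 109.]))
```

Lean 15° is reachable throughout. The image search agrees with the physics: the hook hangs pitched about 5° with zero roll, so the seat is at about station x = +9 mm, z = 0.168. Next I'll pick up the frame.

```bash
cat >> mot.py <<'E'
FR=np.array([.5038,.2985,.1838]);L=15
RF=rot(FR[2],L,-1);RS=rot(ST[2],L,-1)
GX=-.060   # grasp x in the frame
E
python3 - <<'E'
from mot import *
ctrl.goto([.40,.10,.30],rot(0,L,-1));ctrl.command_gripper(.5)
ctrl.goto(tcp(pose(FR,[GX,0,.21])[0],RF),RF);state("pre")
print(ctrl.move_l(tcp(pose(FR,[GX,0,.114])[0],RF),vel=.07,contact_N=8));state("down")
a=ctrl.read_camera("scene")
ctrl.command_gripper(0.);ctrl.sleep(.2);state("closed")
p=np.array(ctrl.current_tool_pos())
print(ctrl.move_l(p+[0,0,.04],vel=.05,contact_N=12));state("up1")
ctrl.move_l(p+[0,0,.156],vel=.12);ctrl.sleep(.3);state("up2")
im=ctrl.read_camera("scene");cv2.imwrite("pics/s5.png",im)
ctrl.goto(tcp([.40,.17,.25],rot(.02,L,-1)),rot(.02,L,-1));state("via")
ctrl.goto(tcp(stw([-.20,.055,.22]),RS),RS);state("stage")
ctrl.move_l(tcp(stw([-.051,.05,.22]),RS),vel=.1);ctrl.sleep(.5);state("in")
im=ctrl.read_camera("scene");cv2.imwrite("pics/s6.png",im);cv2.imwrite("pics/t6.png",ctrl.read_camera("top"))
k=5;c=crop(im,155,185,150,110,k)
g=np.array(ctrl.current_tool_pos())-.019*RS[:,1]
x,z0=.075,.110
F=[np.array([[-x,0,0],[x,0,0],[x,0,z0],[-x,0,z0],[-x,0,0]]),np.array([[-.063,0,.012],[.063,0,.012],[.063,0,.098],[-.063,0,.098],[-.063,0,.012]])]+[np.array([[s,0,.098],[s,0,.093]]) for s in(-.013,.013)]
draw(c,"scene",[pose([g[0],g[1],ST[2]],f-[GX,0,0])+[0,0,g[2]-.104] for f in F],(155,185),k)
X=(hookline()-[0,0,.115])@Rn.from_euler("y",-5,degrees=True).as_matrix().T+[0,0,.275]
draw(c,"scene",[pose(ST,X)],(155,185),k,(0,255,0))
cv2.imwrite("pics/h6.png",c)
E
```

```text
pre t 20.85 p [0.4497 0.2878 0.1922] F [-0.5859 -0.8529 -0.7206] g 0.501
False
down t 22.38 p [0.4499 0.2886 0.096 ] F [-0.794   0.0919  0.3317] g 0.496
closed t 23.28 p [0.4496 0.2884 0.0956] F [-0.1628 -0.5248 -0.7801] g 0.083
False
up1 t 24.23 p [0.4494 0.2883 0.1354] F [ 0.9395  0.6043 -2.8732] g 0.086
up2 t 25.65 p [0.4495 0.2884 0.2513] F [ 0.6651  0.2182 -2.1963] g 0.085
via t 26.27 p [0.405  0.1697 0.2319] F [ 1.0368  1.0557 -1.6709] g 0.087
stage t 26.82 p [0.4382 0.0577 0.2016] F [-0.0456  0.2124 -2.0563] g 0.086
in t 28.97 p [0.584  0.0304 0.2017] F [-0.3321 -0.6046 -2.4369] g 0.085
```

View pics/h6.png

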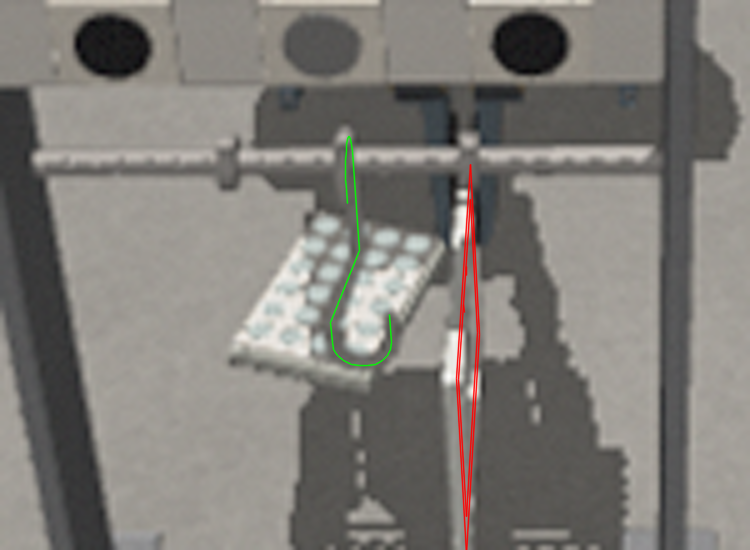

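In the crop, the frame edge-on at (455, 200–385) sits close to its red model, and the hook at (345–390, 130–365) matches green. I'll measure the bar's far end and the rail numerically to settle the x alignment.

Run:
```python
from mot import *
from scipy.ndimage import map_coordinates as mc
def prof(im,A,B,n=41,offs=(0,)):
    a,b=proj("scene",[A,B]);t=np.linspace(0,1,n)[:,None];d=(b-a)/np.linalg.norm(b-a);nn=np.array([-d[1],d[0]])
    g=im.mean(2);u=a+(b-a)*t
    return np.mean([mc(g,[(u+o*nn)[:,1],(u+o*nn)[:,0]],order=1) for o in offs],0)
s6=cv2.imread("pics/s6.png");s5=cv2.imread("pics/s5.png")
g=np.array([.5840,.0304,.2017])-.019*RS[:,1]
Q=lambda x,z,y=0:pose([g[0],g[1],ST[2]],[x-GX,y,0])[0]+[0,0,g[2]-.104+z]
xs=np.linspace(.055,.095,41)
print("s6 top bar far end, x step 1mm from 55");print(prof(s6,Q(.055,.11),Q(.095,.11),41,(-.5,0,.5)).round().astype(int))
g5=np.array([.4495,.2884,.2513])-.019*RF[:,1]
Q5=lambda x,z:pose([g5[0],g5[1],FR[2]],[x-GX,0,0])[0]+[0,0,g5[2]-.104+z]
print("s5");print(prof(s5,Q5(.055,.11),Q5(.095,.11),41,(-.5,0,.5)).round().astype(int))
# rail vertical profile at several y: pixel rows relative to predicted axis
for im,n in((s6,"s6"),):
  for y in(-.1,-.08,-.035,.03,.08):
    u=proj("scene",pose(ST,[0,y,.28]))[0];v=np.arange(-6,6.5,.5)
    print("rail",y,u.round(1),mc(im.mean(2),[u[1]+v,np.full(v.shape,u[0])],order=1).round().astype(int))
u0=proj("scene",Q(.075,.11))[0];print(u0,[(proj("scene",Q(.080,.11))[0]-u0),proj("scene",Q(.075,.105))[0]-u0])
# cross-section of frame upright far leg at z=.08
u=proj("scene",Q(.075,.08))[0];h=np.arange(-6,6.5,.5);print("leg",u,mc(s6.mean(2),[np.full(h.shape,u[1]),u[0]+h],order=1).round().astype(int))
```

```text
s6 top bar far end, x step 1mm from 55
[228 228 229 229 230 230 230 230 230 229 229 227 225 224 223 222 222 223
 226 228 225 212 199 185 167 149 133 133 133 134 135 137 138 139 139 140
 140 140 141 141 141]
s5
[210 210 210 210 209 206 206 208 210 209 209 210 212 212 210 209 209 207
 201 190 179 164 155 149 148 150 153 156 157 158 158 158 157 158 158 158
 158 158 158 158 157]
rail -0.1 [179.4 216.9] [151 151 151 152 152 152 151 158 168 168 166 153 137 123 110 105 102 117
 135 147 157 158 157 156 156]
rail -0.08 [188.3 216.8] [153 153 153 153 153 153 151 158 168 174 177 166 148 130 112 104 101 112
 131 145 156 159 157 156 156]
rail -0.035 [208.4 216.7] [ 85  84  84  83  83  87  97 117 149 170 179 176 159 140 121 106  97  89
  84  86  96 110 128 142 149]
rail 0.03 [237.5 216.5] [ 84  84  83  82  81  82 103 124 152 177 181 184 164 144 124 105  97  91
  87  84  84  85  85  86  84]
rail 0.08 [259.8 216.4] [ 84  85  85  85  83  81  99 121 148 175 181 182 165 144 124 105 105 109
 124 142 152 160 160 160 147]
[245.7189 260.0279] [array([-0.1072,  1.5945]), array([0.0982, 1.6891])]
leg [246.2998 270.0213] [ 86  87  87  87  89  94 104 118 129 138 142 143 141 137 130 122 121 124
 119 111 101  91  87  87  88]
```

Run:
```python
from mot import *
import sys
X=.007+GX
def go(y,h,vel,N,x=X):
    hit=ctrl.move_l(tcp(stw([x,y,.1665+h]),RS),vel=vel,contact_N=N);ctrl.sleep(.15)
    print(hit,"y",y,"h",h,"reached h",round(ctrl.current_tool_pos()[2]+.019*np.cos(np.radians(L))-.1665,4));state();return hit
go(.05,.044,.03,None)
for a in((.009,.044,.03,6),(.0045,.036,.015,5),(.0045,.030,.015,5),(.001,.016,.015,5),(.0005,.002,.01,3)):
    if go(*a): break
im=ctrl.read_camera("scene");cv2.imwrite("pics/s7.png",im)
```

```text
False y 0.05 h 0.044 reached h 0.0441
 t 29.69 p [0.5821 0.0307 0.1923] F [-0.039   0.1876 -1.7308] g 0.088
False y 0.009 h 0.044 reached h 0.044
 t 31.36 p [ 0.5758 -0.0097  0.1922] F [ 0.4102  0.5673 -2.5914] g 0.084
False y 0.0045 h 0.036 reached h 0.0361
 t 32.27 p [ 0.5752 -0.0143  0.1842] F [ 0.3275  0.7759 -2.1792] g 0.083
False y 0.0045 h 0.03 reached h 0.0301
 t 32.97 p [ 0.5752 -0.0143  0.1782] F [-0.5376  1.5528 -1.7123] g 0.086
False y 0.001 h 0.016 reached h 0.0161
 t 34.23 p [ 0.5747 -0.0177  0.1643] F [ 0.4243 -0.7038 -1.8812] g 0.085
True y 0.0005 h 0.002 reached h 0.0081
 t 35.21 p [ 0.5744 -0.018   0.1562] F [-0.3718  0.6454  5.4845] g 0.084
```

The contact came at h = 8.1 mm (8.0 expected), which is below where a lug would have touched, so the bar lies in the curl between the lugs. I'll ease it 5 mm in −x to the loaded balance point, then release and retreat.

Run:
```python
from mot import *
h=np.array([np.cos(ST[2]),np.sin(ST[2]),0])
p=np.array(ctrl.current_tool_pos())
ctrl.move_l(p-.005*h-[0,0,.0002],vel=.01);ctrl.sleep(.3);state("eased")
ctrl.command_gripper(.3);ctrl.sleep(.5);state("open")
p=np.array(ctrl.current_tool_pos())
ctrl.move_l(p-.14*h+[0,0,.01],vel=.06);state("away")
a=ctrl.read_camera("scene");ctrl.sleep(3);ims=[ctrl.read_camera("scene")]
for _ in range(4): ctrl.sleep(.2);ims.append(ctrl.read_camera("scene"))
roi=np.s_[195:330,190:260]
print("diffs",[round(float(np.abs(i[roi].astype(int)-ims[0][roi]).mean()),2) for i in [a]+ims[1:]],[int(np.abs(i[roi].astype(int)-ims[0][roi]).max()) for i in [a]+ims[1:]])
cv2.imwrite("pics/s8.png",ims[-1]);state()
k=4.5;c=crop(ims[-1],155,185,150,130,k)
X=(hookline()-[0,0,.115])@Rn.from_euler("y",-1.5,degrees=True).as_matrix().T+[0,0,.275]
draw(c,"scene",[pose(ST,X)],(155,185),k,(0,255,0))
cv2.imwrite("pics/h8.png",c)
```

```text
eased t 36.17 p [ 0.5696 -0.0172  0.156 ] F [-0.8552  0.2672  5.6617] g 0.083
open t 37.17 p [ 0.5694 -0.0172  0.156 ] F [-0.1401 -0.6035  0.1714] g 0.299
away t 39.67 p [0.4312 0.0039 0.166 ] F [ 0.3798  0.7616 -0.5746] g 0.301
diffs [1.28, 1.19, 1.21, 1.21, 1.21] [68, 10, 10, 14, 16]
 t 43.77 p [0.4311 0.0039 0.166 ] F [0.2052 0.2954 0.3575] g 0.299
```

View pics/h8.png

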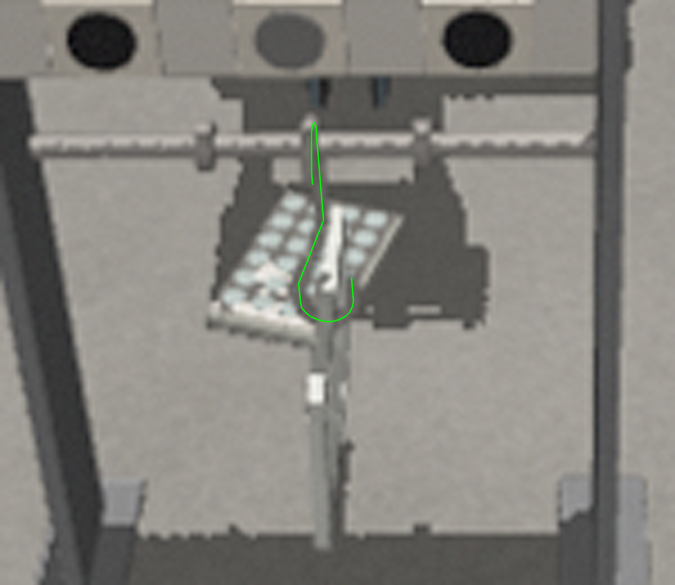

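The bar hangs through the lower curl: near end at crop (335, 205), far lower corner at (322, 548). Repeat pictures differ only by noise, so nothing is moving. A quick numeric level check, then hand in.

Run:
```python
from mot import *
obs=[(np.array([335,207])/4.5-.5+[155,185],[-.075,0,.11]),(np.array([322,549])/4.5-.5+[155,185],[.075,0,0])]
# end-to-end tilt: frame (pitch, x offset) from near-top and far-bottom rows
def f(q):
    R=Rn.from_euler("y",q[0]).as_matrix()
    return [proj("scene",pose(ST,(np.array(X)-[0,0,.098])@R.T+[q[1],0,.1684]))[0][1]-u[1] for u,X in obs]
r=least_squares(f,[0,0.]);print("pitch rad, x mid",r.x)
a=cv2.imread("pics/s0.png") if 0 else cv2.imread("pics/scene0.png");b=cv2.imread("pics/s8.png")
for n,(x0,y0,x1,y1) in{"bottle":(332,258,370,315),"can":(108,305,138,345)}.items(): print(n,np.abs(a[y0:y1,x0:x1].astype(int)-b[y0:y1,x0:x1]).mean().round(2))
print("plate corner px shift check", [cv2.matchTemplate(cv2.cvtColor(b,6)[225:265,195:225],cv2.cvtColor(a,6)[235:262,200:214],5).argmax()])
ctrl.sleep(2);ctrl.sign_off();state("signed")
```

```text
pitch rad, x mid [-0.0222  0.0019]
bottle 2.91
can 2.65
plate corner px shift check [np.int64(177)]
the job is handed in; nothing more can be done
the job is handed in; nothing more can be done
```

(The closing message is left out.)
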